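# Put the instrument maker's small planes away in order of size

## Robot

A 6-joint arm with a two-finger parallel gripper is mounted at the origin on the work surface. World frame = base frame: x ahead of the robot, y to its left, z up, the work surface at z = 0. Lengths are in m, angles in rad, forces in N, time in s.
With the tool pointing down it reaches from about 0.275 to 0.775 m from the base axis. Payload 14.6 kg.
Tool frame: the origin (TCP) lies midway between the tips of the shut fingers; the grasp point (between the pads) lies behind it (ctrl.grip_depth is the z of the grasp point in the tool frame, in m); z points along the fingers, y is the line along which they close (so a half turn about z gives the same grasp; the last joint's range is limited). The gripper opens to 85 mm and grips with 20 to 120 N. Pads are 22 mm wide; open, the fingers measure 114 mm over their backs; the gripper's body (76 mm by 85 mm) begins 54 mm behind the grasp point. The pads swing forward as they close: fully open they stand 13 mm farther back than shut.
Start: joints at [-1.355, 0.263, -0.048, 1.259, 0, 1.415], TCP at [0.19, -0.489, 0.231] pointing down, gripper open.
Joint ranges: [-2.65, 2.65], [-0.89, 1.7], [-1.18, 1.37], [-2.13, 2.11], [-1.35, 1.29], [-3.14, 3.14]. Speed limits (rad/s): [1.89, 1.89, 2.57, 2.79, 3.14, 3.14].

## Interface

Orientations are given as [roll, pitch, yaw] about the fixed x, y, z axes, in that order (R = Rz(yaw) Ry(pitch) Rx(roll)).
In Python, from cell import ctrl, fingers, planner, status, viewer, hand_in gives the robot as it stands. Calls block until the motion is done:
- ctrl.move_ptp(position, orientation): joint-space move of the TCP to a pose.
- ctrl.move_linear(position, feed=0.15, rotation=None): straight line of the TCP; rotation=None keeps the orientation; feed is the mean speed in m/s.
- ctrl.move_j(angles): joint-space move.
- fingers.gripper_to(opening): finger opening in m; the grip force is fixed at half the most; returns when the fingers have stopped.
- ctrl.dwell(seconds).
- planner.solve_ik(position, orientation): joint angles nearest the present ones, or None.
- status.state(): the state.
- viewer.get_image(name): name is "scene" or "side" or "wrist"; returns (picture, depth): 384x512x3 uint8, blue, green, red; 384x512 float32, m along the optical axis (not along the pixel's ray), 0 where there is no reading.
- viewer.camera_params(name): a dict with "fx", "fy", "cx", "cy" (pixels), "extrinsics" (4x4, takes a point from world to camera coordinates). Camera axes: x right, y up, looking along -z (the intrinsics and any distortion apply to the point x, -y, -z); pixel columns grow to the right and rows downward; lengths in m; the calibration is good to about 2 mm. A picture is of the moment at which its call begins: read the wrist's pose just before it. camera_params takes no time and is no camera call; for the wrist camera it gives the pose at the moment of the call.
A pose or a line that the arm cannot do raises ctrl.IKError and nothing moves.
- hand_in(): hands the job in; it is judged then, once.
Trained networks look in the newest picture that a camera, given by its name, has taken for a name from the list of things; names that differ only in an ending like _2 or _b are one class to them, and where a whole thing is asked for, a point or a joint stands for the part that bears it (a point fixed in the world has none). Each returns a list of dicts, best first, with "confidence" (0 to 1); they miss things now and then, are a little off and sometimes report something else, mostly with a low value. They report only what shows in the picture. A call takes as long as a camera call. They do not tell look-alikes from the thing itself.
- viewer.spot_in(camera, target): "point" ([x, y, z] in m, in world coordinates, good to about 4 mm: the middle of the surface that is visible of it).
- viewer.tip_of(camera, target): "point" ([x, y, z] in m, in world coordinates, good to about 4 mm: a listed point, or the origin of a listed thing).
The state is a dict: "time": time; "qpos": joint angles; "qd": joint speeds; "joint_efforts": joint torques, N m; "eef_pos": TCP position; "orientation": TCP orientation; "contact_force": force on the tool from outside, world axes, zero at the start; "moment": the same for the moment, N m; "gripper_width": finger opening in m; "finger_force": force on a finger pad.
Only numpy, scipy, OpenCV 4.12 (cv2) and the standard library are available. Lean on these libraries where they do the work, as an engineer would, in place of code of your own. Each camera call takes 0.05 s, during which the arm holds its last target. There are 200 camera calls.

## Task

Put the four small wooden planes away on the board in order of size, one upright in the middle of each felt rest and lying straight along it (either end first), with the smallest on the rest nearest the oilstone and the largest at the oil jar's end. Leave the oilstone and the oil jar where they are.

Things in the scene. Friction and masses are not known exactly. Their poses are not given: they have to be found in the camera images.
- plane_1: the smallest of four small wooden hand planes: a pale boxwood block 46 mm long, 18 mm wide and 20 mm high, a steel iron and dark wedge, narrower than the block, leaning out of its top to 35 mm; brass pin across the top. About 30 g. Starts flat on the bench. Origin: centre of the underside; x along its length, y across its width, z up. Grip it across its width at the middle.
- plane_2: the second smallest of four small wooden hand planes: a pale boxwood block 62 mm long, 25 mm wide and 25 mm high, a steel iron and dark wedge, narrower than the block, leaning out of its top to 40 mm; brass pin across the top. About 60 g. Starts flat on the bench. Origin: centre of the underside; x along its length, y across its width, z up. Grip it across its width at the middle.
- plane_3: the second largest of four small wooden hand planes: a pale boxwood block 78 mm long, 32 mm wide and 30 mm high, a steel iron and dark wedge, narrower than the block, leaning out of its top to 45 mm; brass pin across the top. About 110 g. Starts flat on the bench. Origin: centre of the underside; x along its length, y across its width, z up. Grip it across its width at the middle.
- plane_4: the largest of four small wooden hand planes: a pale boxwood block 94 mm long, 39 mm wide and 35 mm high, a steel iron and dark wedge, narrower than the block, leaning out of its top to 50 mm; brass pin across the top. About 180 g. Starts flat on the bench. Origin: centre of the underside; x along its length, y across its width, z up. Grip it across its width at the middle.
- rest_a: first rest of the row, at the board's +y end. Four equal grey felts, 105 x 52 mm, 2 mm thick, fixed in a row 75 mm apart on a fixed dark wooden board (130 x 330 mm, 18 mm thick); top of felt 20 mm above the bench. Origin: centre of the felt's underside; x along its length (across the board); y along the row, towards rest_a.
- rest_b: second rest, next to rest_a. Four equal grey felts, 105 x 52 mm, 2 mm thick, fixed in a row 75 mm apart on a fixed dark wooden board (130 x 330 mm, 18 mm thick); top of felt 20 mm above the bench. Origin: centre of the felt's underside; x along its length (across the board); y along the row, towards rest_a.
- rest_c: third rest, next to rest_b. Four equal grey felts, 105 x 52 mm, 2 mm thick, fixed in a row 75 mm apart on a fixed dark wooden board (130 x 330 mm, 18 mm thick); top of felt 20 mm above the bench. Origin: centre of the felt's underside; x along its length (across the board); y along the row, towards rest_a.
- rest_d: last rest, at the board's other end (-y). Four equal grey felts, 105 x 52 mm, 2 mm thick, fixed in a row 75 mm apart on a fixed dark wooden board (130 x 330 mm, 18 mm thick); top of felt 20 mm above the bench. Origin: centre of the felt's underside; x along its length (across the board); y along the row, towards rest_a.
- oilstone: grey sharpening stone (104 x 42 mm) in a flat dark wooden holder 120 x 56 mm, 28 mm high in all, lying loose on the bench just beyond one end of the board (either end), about 112 mm from the centre of the nearest rest. Origin: centre of the underside; x along its length.
- oil_jar: amber glass jar of honing oil with a steel cap, 56 mm across, 75 mm high, standing loose on the bench just beyond the other end of the board. Origin: centre of the underside.
Mind the look-alikes: they are no part of the job. Leave any orange or red look-alike of the oilstone alone. Leave any red look-alike of the plane_1 alone.

How it is judged:
At the end, for the whole second after the job is handed in: From the oilstone's end the rests carry the planes from smallest to largest, each centre within 15 mm of its rest's centre, its length within 0.26 rad of the rest's (either way round), flat on the felt, upright within 0.15 rad, released and at rest (((y of oilstone in the frame of rest_a above 0 m and horizontal distance between plane_1 and rest_a below 0.015 m and angle between the x axis of plane_1 and the x axis of rest_a, either way round below 0.26 rad and horizontal distance between plane_2 and rest_b below 0.015 m and angle between the x axis of plane_2 and the x axis of rest_b, either way round below 0.26 rad and horizontal distance between plane_3 and rest_c below 0.015 m and angle between the x axis of plane_3 and the x axis of rest_c, either way round below 0.26 rad and horizontal distance between plane_4 and rest_d below 0.015 m and angle between the x axis of plane_4 and the x axis of rest_d, either way round below 0.26 rad) or (y of oilstone in the frame of rest_a below 0 m and horizontal distance between plane_1 and rest_d below 0.015 m and angle between the x axis of plane_1 and the x axis of rest_d, either way round below 0.26 rad and horizontal distance between plane_2 and rest_c below 0.015 m and angle between the x axis of plane_2 and the x axis of rest_c, either way round below 0.26 rad and horizontal distance between plane_3 and rest_b below 0.015 m and angle between the x axis of plane_3 and the x axis of rest_b, either way round below 0.26 rad and horizontal distance between plane_4 and rest_a below 0.015 m and angle between the x axis of plane_4 and the x axis of rest_a, either way round below 0.26 rad)) and z of plane_1 in the frame of rest_a between -0.002 and 0.006 m and angle between each of plane_1, plane_2, plane_3, plane_4's own z axis and vertical below 0.15 rad and linear speed of each of plane_1, plane_2, plane_3, plane_4 below 0.02 m/s and contact force between each of plane_1, plane_2, plane_3, plane_4 and the fingers below 0.1 N and z of plane_2 in the frame of rest_a between -0.002 and 0.006 m and z of plane_3 in the frame of rest_a between -0.002 and 0.006 m and z of plane_4 in the frame of rest_a between -0.002 and 0.006 m); the robot touches nothing.
It fails at once if the oilstone is moved more than 25 mm (distance of oilstone from where it was at the start of the episode above 0.025 m).
It fails at once if the oil jar is moved more than 25 mm or tipped (distance of oil_jar from where it was at the start of the episode above 0.025 m or angle between oil_jar's own z axis and vertical above 0.35 rad).
It also fails if it takes over 106 s, if anything falls off the work surface, if the arm or the gripper's body presses on something with over 40 N, if the wrist force passes 120 N, or if a joint passes its speed limit or range.

## Working session

There is one attempt and no reset: what is moved stays moved. The work goes in short steps, each a Python script; the robot and the scene stay as the last script left them, time stands still between calls to the robot, and variables do not carry over. Pictures are saved under pics/ and viewed, at most 14 in all, crops included, and the job is handed in when it is done.

```bash
mkdir -p pics; ls
python3 - <<'E'
from cell import *
import cv2
for n in("scene","side"):
    im,d=viewer.get_image(n); cv2.imwrite(f"pics/{n}0.png",im)
    p=viewer.camera_params(n); print(n,{k:(v.round(3).tolist() if hasattr(v,'round') and hasattr(v,'tolist') else v) for k,v in p.items()})
    for t in("plane_1","rest_a","oilstone","oil_jar"):
        print(t,[(round(r["confidence"],2),[round(float(c),3) for c in r["point"]]) for r in viewer.tip_of(n,t)])
print(status.state()["time"],ctrl.grip_depth,status.state()["orientation"])
E
```

```text
pics
scene {'fx': 368.00331127546144, 'fy': 368.00331127546144, 'cx': 258.9242438119891, 'cy': 189.29947596636868, 'extrinsics': [[-0.765, 0.644, 0.013, 0.47], [-0.533, -0.644, 0.549, 0.308], [0.362, 0.413, 0.836, -1.117], [0.0, 0.0, 0.0, 1.0]]}
plane_1 [(0.89, [0.457, 0.273, 0.0]), (0.85, [0.428, 0.082, 0.002]), (0.65, [0.423, -0.074, 0.001]), (0.57, [0.512, -0.226, 0.002]), (0.55, [0.423, -0.233, 0.002]), (0.42, [0.64, -0.057, 0.015])]
rest_a [(0.94, [0.64, -0.056, 0.015]), (0.81, [0.637, 0.021, 0.017]), (0.72, [0.628, 0.172, 0.018]), (0.69, [0.628, 0.094, 0.018])]
oilstone [(0.89, [0.786, -0.289, -0.002]), (0.8, [0.649, -0.161, 0.004]), (0.78, [0.621, -0.309, -0.001]), (0.48, [0.422, -0.228, 0.004])]
oil_jar [(0.56, [0.62, 0.287, -0.003])]
side {'fx': 358.87609067006167, 'fy': 358.87609067006167, 'cx': 256.3440568229498, 'cy': 197.66869829713795, 'extrinsics': [[0.981, -0.193, 0.007, -0.597], [0.102, 0.547, 0.831, -0.106], [-0.164, -0.815, 0.556, -0.726], [0.0, 0.0, 0.0, 1.0]]}
plane_1 [(0.84, [0.514, -0.224, -0.001]), (0.76, [0.418, -0.077, -0.004]), (0.7, [0.461, 0.271, 0.001]), (0.59, [0.426, -0.229, -0.003]), (0.56, [0.428, 0.085, 0.002])]
rest_a [(0.9, [0.633, 0.097, 0.015]), (0.79, [0.642, -0.052, 0.018]), (0.74, [0.637, 0.025, 0.016]), (0.72, [0.626, 0.167, 0.018])]
oilstone [(0.91, [0.621, -0.311, 0.001]), (0.9, [0.651, -0.164, -0.0]), (0.85, [0.784, -0.291, 0.004])]
oil_jar [(0.89, [0.615, 0.285, 0.002]), (0.61, [0.641, 0.025, 0.018]), (0.35, [0.461, 0.273, 0.0])]
0.5 -0.0187 [-3.14154182e+00 -8.85745595e-06  3.70787832e-01]
```

View pics/scene0.png

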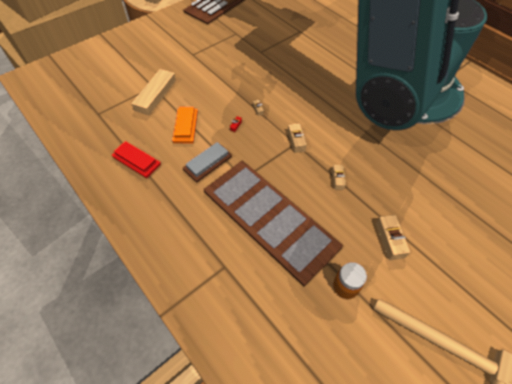

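View pics/side0.png

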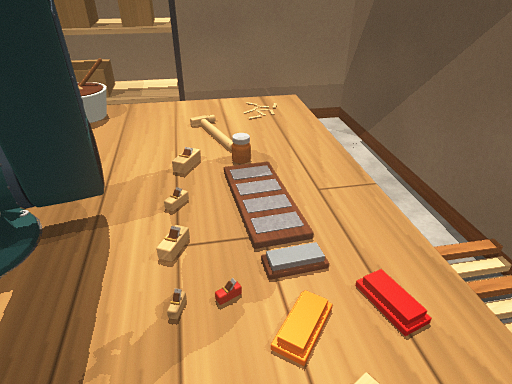

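The grey oilstone is at scene (207,160), at the board's −y end. The jar is at scene (350,278), at the +y end, so plane_1 goes on rest_d and plane_4 on rest_a. The four pale planes are at scene (258,106), (297,137), (338,176) and (393,236). The red one at (236,123) is a decoy. Next I'll take wrist views to get accurate poses.

```bash
cat > h.py <<'E'
from cell import *
import numpy as np, cv2
pi=np.pi
def cloud(name):
    P=viewer.camera_params(name); im,d=viewer.get_image(name)
    v,u=np.mgrid[:384,:512]; E=np.array(P["extrinsics"])
    c=np.stack([(u-P["cx"])/P["fx"]*d,-(v-P["cy"])/P["fy"]*d,-d],-1)
    w=(c-E[:3,3])@E[:3,:3]; w[d==0]=np.nan
    return im,w
def rect(pts):
    (cx,cy),(a,b),t=cv2.minAreaRect((pts*1000).astype(np.float32))
    if a<b: a,b,t=b,a,t+90
    t=np.deg2rad(t); t=(t+pi/2)%pi-pi/2
    return np.array([cx,cy])/1000,a,b,t
def measure(xy,zlo,zhi,r=.075,name="wrist"):
    im,w=cloud(name)
    m=(w[...,2]>zlo)&(w[...,2]<zhi)&(np.hypot(w[...,0]-xy[0],w[...,1]-xy[1])<r)
    n,l,s,_=cv2.connectedComponentsWithStats(m.astype(np.uint8))
    k=1+np.argmax(s[1:,4]); q=w[l==k]
    return im,w,rect(q[:,:2]),q
E
python3 - <<'E'
from h import *
G=[(.424,-.231),(.42,-.075),(.428,.083),(.459,.272)]
ims=[]
for g in G:
    ctrl.move_ptp([g[0],g[1],.22],[pi,0,0]); 
    im,w,r,q=measure(g,.008,.06); ims.append(im)
    b=w[np.hypot(w[...,0]-g[0],w[...,1]-g[1])<.1][:,2]
    print(g,r,len(q),'ztop',np.nanpercentile(q[:,2],[50,99]),'bench',np.nanmedian(b[b<.006]))
ctrl.move_ptp([.6,.06,.36],[pi,0,0])
im,w=cloud("wrist"); np.save("w.npy",w); np.save("im.npy",im)
for t in("rest_a",): print([(round(r["confidence"],2),np.round(r["point"],4)) for r in viewer.tip_of("wrist",t)])
ims.append(im)
cv2.imwrite("pics/w1.png",cv2.resize(np.vstack([np.hstack(ims[:2]),np.hstack(ims[2:4])]),(800,600)));cv2.imwrite("pics/w2.png",im)
print(status.state()["time"])
E
```

```text
(0.424, -0.231) (array([ 0.42704254, -0.23026059]), 45.89339828491211, 18.569591522216797, np.float64(1.2165664738843125)) 526 ztop [0.02101658 0.03570811] bench 0.000985511143650705
(0.42, -0.075) (array([ 0.42298831, -0.0746656 ]), 77.88188934326172, 32.099727630615234, np.float64(1.0615398720891651)) 1679 ztop [0.03105032 0.04533304] bench 0.0009910461663850093
(0.428, 0.083) (array([0.42991861, 0.0843354 ]), 62.09878158569336, 25.266231536865234, np.float64(0.8575863405373543)) 1011 ztop [0.02605324 0.04070072] bench 0.0009868491078030602
(0.459, 0.272) (array([0.46105984, 0.27565765]), 94.00391387939453, 39.2276611328125, np.float64(1.0123669994058329)) 2520 ztop [0.03601439 0.05028252] bench 0.0009768479238297738
[(0.83, array([0.6244, 0.1695, 0.0166])), (0.78, array([0.6365, 0.0203, 0.018 ])), (0.73, array([0.6315, 0.0985, 0.0215])), (0.64, array([ 0.6422, -0.0538,  0.0199]))]
13.2333
```

View pics/w1.png

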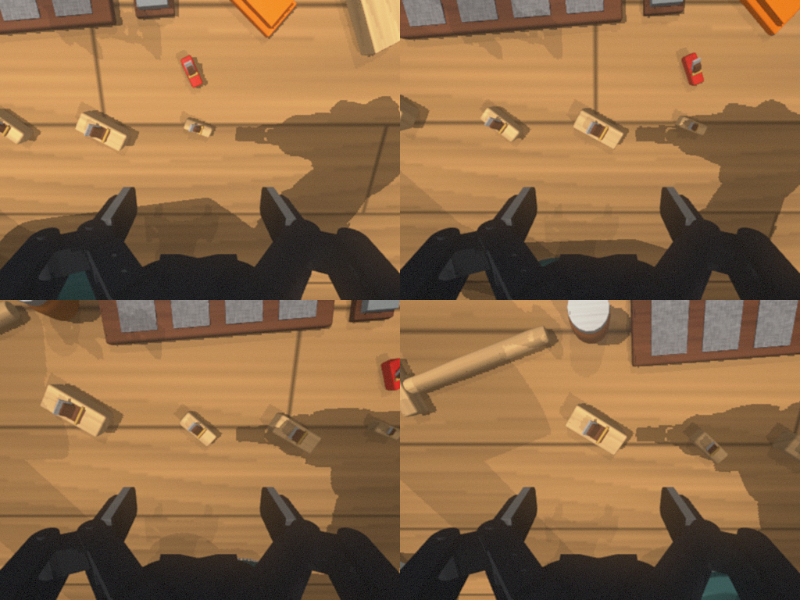

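View pics/w2.png

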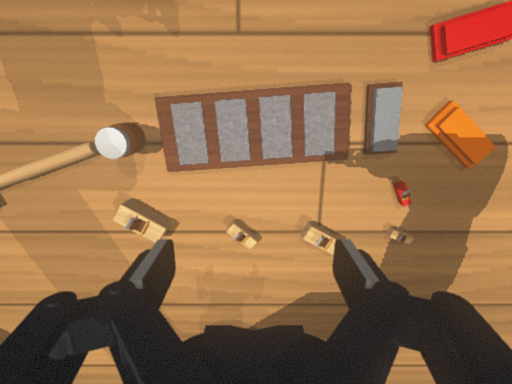

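The footprints are 46×18, 78×32, 62×25 and 94×39 mm, which matches planes 1, 3, 2 and 4. Wrist picture w2 shows the board at (162–350, 85–170), the stone at (384,118) and the jar at (118,141). Next I'll fit the board and place plane_4 first.

```bash
cat >> h.py <<'E'
PL={1:(.4270,-.2303,1.2166),2:(.4299,.0843,.8576),3:(.4230,-.0747,1.0615),4:(.4611,.2757,1.0124)}
WD={1:.018,2:.025,3:.032,4:.039}
def board():
    w=np.load("w.npy"); m=(w[...,2]>.012)&(w[...,2]<.025)&(np.abs(w[...,0]-.634)<.09)&(np.abs(w[...,1]-.058)<.2)
    m=cv2.morphologyEx(m.astype(np.uint8),cv2.MORPH_OPEN,np.ones((5,5)))
    n,l,s,_=cv2.connectedComponentsWithStats(m); k=1+np.argmax(s[1:,4]); q=w[l==k]
    return rect(q[:,:2]),np.median(q[:,2])
def rests():
    (c,a,b,t),_=board(); y=np.array([np.cos(t),np.sin(t)]); y=y*np.sign(y[1])
    return {i:c+y*.075*k for i,k in zip((4,3,2,1),(1.5,.5,-.5,-1.5))},np.arctan2(-y[0],y[1])
def wrap(yaw): return (yaw+pi/2)%pi-pi/2
def go(i):
    x,y,t=PL[i]; R,ty=rests(); g=R[i]; o=WD[i]+.024
    a=wrap(t); O=[pi,0,a]; O2=[pi,0,wrap(ty)]
    fingers.gripper_to(o)
    ctrl.move_ptp([x,y,.12],O); ctrl.move_linear([x,y,.003],.12)
    fingers.gripper_to(0.0); gw=status.state()["gripper_width"]
    ctrl.move_linear([x,y,.13],.15)
    print(i,"grip",gw,"lifted",status.state()["gripper_width"],status.state()["finger_force"])
    ctrl.move_ptp([*g,.13],O2); ctrl.move_linear([*g,.035],.12); ctrl.move_linear([*g,.0235],.04)
    print("force",np.round(status.state()["contact_force"],1))
    fingers.gripper_to(o); ctrl.move_linear([*g,.13],.15)
    print("t",status.state()["time"])
E
python3 - <<'E'
from h import *
print(board()); print(rests())
E
```

```text
((array([0.63466528, 0.06019593]), 329.69989013671875, 130.13880920410156, np.float64(-1.495817514694859)), np.float64(0.020012942024138197))
({4: array([0.62623807, 0.17237985]), 3: array([0.63185621, 0.09759057]), 2: array([0.63747435, 0.02280129]), 1: array([ 0.6430925 , -0.05198799])}, np.float64(0.07497881210003772))
```

Run:
```python
from h import *
go(4)
R,_=rests(); ctrl.move_ptp([R[4][0]-.03,R[4][1],.25],[pi,0,0])
im,w,r,q=measure(R[4],.035,.06); print(r,R[4]); cv2.imwrite("pics/p4.png",im)
```

```text
4 grip 0.03828595948986149 lifted 0.03821067813952764 60.25260329246521
force [-1.   0.1  4.7]
t 24.5833
(array([0.62594965, 0.17307651]), 94.02594757080078, 39.03672790527344, np.float64(0.07640874651308494)) [0.62623807 0.17237985]
```

View pics/p4.png

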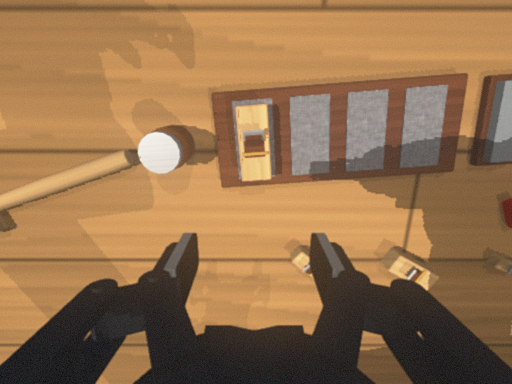

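Plane_4 sits centred on rest_a at (254,142), within 1 mm and in line with the felt. I'll do the other three the same way.

Run:
```python
from h import *
for i in(3,2,1):
    go(i)
    if status.state()["time"]>95: break
R,_=rests(); ctrl.move_ptp([.58,.06,.3],[pi,0,0])
for i in(4,3,2,1):
    im,w,r,q=measure(R[i],.030,.075,r=.06); print(i,r,R[i],np.nanpercentile(q[:,2],[50,99]))
cv2.imwrite("pics/end.png",im); print(status.state()["time"])
```

```text
3 grip 0.03121023116163701 lifted 0.030861111579530243 59.40184772014618
force [-1.4 -0.1  5. ]
t 35.6583
2 grip 0.02387774473149226 lifted 0.023954954157334694 58.81061553955078
force [-1.9 -0.3  5.8]
t 42.6833
1 grip 0.016487901027786588 lifted 0.016537662368963115 58.56049597263336
force [-0.5 -0.2  6.3]
t 50.95
4 (array([0.62581134, 0.17299115]), 94.03809356689453, 39.90486145019531, np.float64(0.08057510391332423)) [0.62623807 0.17237985] [0.05605405 0.07032094]
3 (array([0.63188916, 0.09823749]), 77.94379425048828, 32.2121696472168, np.float64(0.08183217420449052)) [0.63185621 0.09759057] [0.05111792 0.06567054]
2 (array([0.63735297, 0.02361874]), 61.70246124267578, 25.012794494628906, np.float64(0.07620870150332815)) [0.63747435 0.02280129] [0.04613905 0.06094954]
1 (array([ 0.64363324, -0.05108911]), 45.69813537597656, 18.48973846435547, np.float64(0.08820574287143068)) [ 0.6430925  -0.05198799] [0.0409678  0.05564767]
52.0083
```

View pics/end.png

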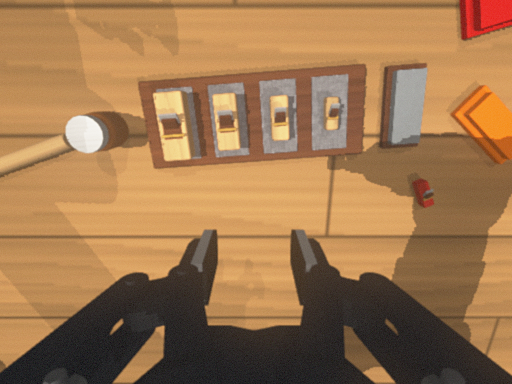

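All four planes, at (173,125), (228,121), (280,118) and (333,113), are centred and straight. The largest is at the jar's end and the smallest is by the stone. Stone, jar and decoys look unmoved.

```bash
python3 -c "
from cell import *
print(hand_in())"
```

```text
the job is handed in; nothing more can be done
None
```

The job is handed in: in the last wrist view all four planes sat upright within about 1 mm of their rest centres and in line with the felts, smallest by the oilstone and largest at the jar's end, at about 52 s of the 106 s allowed; the judge's verdict was not shown.

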